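# Hold a brass die down on the sprung pin of a bench fixture

### The job

Lift the oblong brass die out of the sorting tray, set its foot into the matching oblong pocket of the steel bench fixture, and press it down against the sprung pin until the foot lands solidly on the pocket's floor. Finish while still holding it pressed down there, so that the jeweller can tighten the clamp screw: do not let go. Leave the round die and the other tools where they are.

Things in the scene. Friction and masses are not known exactly. Their poses are not given: they have to be found in the camera images.
- die: The oblong brass die, about 0.33 kg, loose, standing upright in one of the tray's two bays. Foot 48 x 32 mm, 14 mm high; on its middle stands a flat tang 28 mm wide (along x), 12 mm thick (along y), up to 65 mm above the underside: pinch the tang across its thickness. Origin: centre of the underside; x along the foot's long side, z up. A half turn makes no difference.
- tray: Wooden sorting tray fixed to the bench, 130 (x) x 220 (y) x 30 mm high, 5 mm walls and floor, a divider of the same height parallel to x in the middle makes two bays along y, centred at y = -54 and +54 mm. Which die stands in which bay varies. Origin: centre of the underside.
- nest: Steel block of the bench fixture, 90 (x) x 75 (y) x 30 mm, fixed on a dark 124 x 92 x 10 mm foot plate: its top is 40 mm above the bench. In the top an oblong pocket 52 (along x) x 36 (y) mm, 8 mm deep, 1.5 mm chamfer; its flat floor is the hard stop. Fixture and tray may swap sides of the bench. Origin: centre of the block's underside, z up. A half turn makes no difference.
- stop (a point): Centre of the pocket's floor, 32 mm above the bench; axes as the steel block's. The die is home when its origin is here and the foot bears on the floor: the push then rises beyond the 13 N of the spring.
- plunger (a joint): Travel of the sprung pin (14 mm diameter, upright in the middle of the pocket), m: 0 = up, its top 14 mm above the pocket's floor, that is 6 mm above the block's top; grows as it is pressed down; 0.014 = level with the pocket's floor. It pushes up with 6 N at 0 and 13 N at 0.014, more than the die's weight, and springs back when released.
- round_die: Another brass die, round: foot 40 mm diameter and 14 mm high, round stem 14 mm diameter, 60 mm high in all, loose, in the tray's other bay. Origin: centre of the underside. To be left alone.
- hammer: Wooden-handled hammer, 240 mm long, lying loose on the bench beyond the work. To be left alone.
- cup: Open steel cup, 72 mm across, 70 mm high, loose on the bench. Origin: centre of the underside. To be left alone.
- brush: Flat hand brush with a wooden handle, lying loose on the bench. To be left alone.
Things that resemble listed ones, but are neither listed nor needed, are in the scene too. Of the things that look like the part that bears nest, take the one that is farthest from the robot's base at the start.

How it is judged (in metres and radians):
On the way, in this order (a step that is already met when the one before it is completed fails the run):
1. the oblong die is held in the fingers, its underside clear above the tray (z of die in the frame of tray above 0.035 m and contact force between the fingers and die above 1 N), for 0.2 s.
2. the die is pressed home in the pocket, against the sprung pin (z of die in the frame of stop below 0.002 m and horizontal distance between die and stop below 0.006 m and value of joint plunger above 0.012 m and angle between die's own z axis and vertical below 0.1 rad and angle between the x axis of die and the x axis of nest, either way round below 0.15 rad and contact force between die and nest above 1 N and contact force between the fingers and die above 3 N), for 0.2 s.
At the end, for the whole second after the job is handed in: The oblong die is upright (0.1 rad), lengthwise (0.15 rad) and central (6 mm) in the pocket, underside within 2 mm of its floor; the pin is in by over 12 mm, the foot bears on the block with over 1 N, and the fingers are still on the die with over 3 N (all of step 2); the arm keeps its last pose, push and grip.
It fails at once if the round die is moved more than 30 mm (distance of round_die from where it was at the start of the episode above 0.03 m).
It fails at once if the hammer is moved more than 30 mm (distance of hammer from where it was at the start of the episode above 0.03 m).
It fails at once if the cup is moved more than 30 mm (distance of cup from where it was at the start of the episode above 0.03 m).
It fails at once if the brush is moved more than 30 mm (distance of brush from where it was at the start of the episode above 0.03 m).
It also fails if it takes over 43 s, if anything falls off the work surface, if the arm or the gripper's body presses on something with over 40 N, if the wrist force passes 120 N, or if a joint passes its speed limit or range.

### The arm

A 6-joint arm with a two-finger parallel gripper is mounted at the origin on the work surface. World frame = base frame: x ahead of the robot, y to its left, z up, the work surface at z = 0. Lengths are in m, angles in degrees, forces in N, time in s.
With the tool pointing down it reaches from about 0.3 to 0.75 m from the base axis. Payload 8.5 kg.
Tool frame: the origin (TCP) lies between the finger pads; the fingertips stand 25 mm ahead of it and the grasp point (between the pads) lies 6 mm ahead of it; x points along the fingers, y is the direction in which the jaws open and shut, and the axes are right-handed (so a half turn about x gives the same grasp; the last joint's range is limited). The gripper opens to 85 mm and grips with 20 to 120 N. Pads are 22 mm wide; open, the fingers measure 114 mm over their backs; the gripper's body (76 mm by 85 mm) begins 54 mm behind the grasp point. The pads swing forward as they close: fully open they stand 13 mm farther back than shut.
Start: joints at [-86.19, 21.807, 74.336, -0, 83.858, -12.336], TCP at [0.153, -0.528, 0.256] pointing down, gripper open.
Joint ranges: [-178.18, 178.18], [-50.72, 133.34], [12.68, 142.11], [-81.47, 261.47], [9.98, 163.14], [-165.26, 165.26]. Speed limits (degrees/s): [136.94, 136.94, 180, 180, 180, 180].

### API

Orientations are given as a 3x3 rotation matrix whose columns are the frame's x, y, z axes.
In Python, from rig import sensors, get_image, workorder gives the robot as it stands.
- The arm moves only by the tool arm_command, never from a script. Its argument "plan" is a list that holds one entry, the list of rows, each a list of 6 numbers: the shift along the tool's x, y, z in units of 25 mm (1.0 is 25 mm), then the turn, a rotation vector about the tool's x, y, z in units of 6 degrees (1.0 is 6 degrees). In form: [[[dx, dy, dz, ax, ay, az], ...]]. A call has 1 to 10 rows; each row is the pose to reach, as a shift and turn from the pose commanded when the call began, along the tool's axes at that moment; what a row does not reach only later rows make up. A row lasts 1/10 s, in which the tool goes at most 50 mm and 8.59 degrees, less where a joint would pass 70% of its speed; a pose out of reach is approached as far as the arm can. A call with a gripper value outside its range is refused whole. "jaw" is the closure, from 0 (fully open) to 1 (shut), set as the call begins (left out, the last holds). The fingers move at their own pace and stop on an object; "newtons" is the grip in N (left out, the last holds). Time passes only in rows, so rows that repeat a pose let the fingers close. It gives the time, the measured TCP pose, the force and the opening at its end, in the units of the state.
- sensors.observe(): the state, without advancing time (a new reading comes with each control period).
- get_image(name): name is "side" or "top"; returns a dict with "img" (384x512x3 uint8, red, green, blue), "fx", "fy", "cx", "cy" (pixels), "T" (4x4, takes a point from camera to world coordinates). Camera axes: x right, y up, looking along -z (the intrinsics and any distortion apply to the point x, -y, -z); pixel columns grow to the right and rows downward; lengths in m; the calibration is good to about 2 mm. A picture is of the moment at which its call begins. There is no depth.
- workorder.close_job(): hands the job in, once; it reports no verdict.
The state is a dict: "time_s": time; "q": joint angles; "qvel": joint speeds; "joint_efforts": joint torques, N m; "position": TCP position; "tool_rot": TCP orientation; "ft_force": force on the tool from outside, world axes, zero at the start; "wrist_torque": the same for the moment, N m; "grip_width": finger opening in m.
Only numpy, scipy, OpenCV 4.12 (cv2) and the standard library are available. Lean on these libraries where they do the work, as an engineer would, in place of code of your own. Each camera call takes 0.05 s, during which the arm holds its last target. There are 200 camera calls.

## Working session

There is one attempt and no reset: what is moved stays moved. The work goes in short steps, Python scripts to look and compute and a tool call to move; the robot and the scene stay as the last step left them, time stands still between calls to the robot, and variables do not carry over. Pictures are saved under pics/ and viewed, about 8 in all and at most 12, crops included, and the job is handed in when it is done.

Besides the shell and the picture viewer there is one more tool, called after ">>>" as name(argument=value, ...), one argument or row to a line, values as JSON. arm_command: Moves the arm, as the interface text tells. Its arguments: {"type":"object","properties":{"plan":{"type":"array","items":{"type":"array","items":{"type":"array","items":{"type":"number"}}}},"jaw":{"type":"number"},"newtons":{"type":"number"}},"required":["plan"]}

```bash
mkdir -p pics; ls; cat > h.py <<'E'
import numpy as np, cv2
from rig import sensors, get_image, workorder
np.set_printoptions(precision=4,suppress=True)
def snap(name,fn):
    d=get_image(name); cv2.imwrite('pics/%s.png'%fn,d['img'][:,:,::-1])
    np.savez('pics/%s.npz'%fn,**{k:d[k] for k in('fx','fy','cx','cy','T')})
    print(name,{k:v for k,v in d.items() if k!='img'}); return d
def ray(fn,u,v,z):
    c=np.load('pics/%s.npz'%fn); T=c['T']
    d=T[:3,:3]@np.array([(u-c['cx'])/c['fx'],-(v-c['cy'])/c['fy'],-1]); o=T[:3,3]
    return o+d*(z-o[2])/d[2]
def pix(fn,p):
    c=np.load('pics/%s.npz'%fn); T=c['T']; q=T[:3,:3].T@(np.array(p)-T[:3,3])
    return np.array([c['cx']+c['fx']*q[0]/-q[2], c['cy']+c['fy']*q[1]/q[2]])
def crop(fn,out,x0,y0,x1,y1,s):
    im=cv2.imread('pics/%s.png'%fn)[y0:y1,x0:x1]; cv2.imwrite('pics/%s.png'%out,cv2.resize(im,None,fx=s,fy=s,interpolation=cv2.INTER_CUBIC))
E
python3 - <<'E'
from h import *
snap('top','t0'); snap('side','s0'); s=sensors.observe(); print(s)
a=cv2.imread('pics/t0.png');b=cv2.imread('pics/s0.png')
E
```

```text
pics
top {'fx': 357.20970158209036, 'fy': 357.20970158209036, 'cx': 255.22710059917495, 'cy': 196.4503328876103, 'T': array([[ 0.0354,  0.9752, -0.2183,  0.2988],
       [-0.9994,  0.0352, -0.0048,  0.017 ],
       [ 0.003 ,  0.2183,  0.9759,  1.2124],
       [ 0.    ,  0.    ,  0.    ,  1.    ]])}
side {'fx': 350.31853851155597, 'fy': 350.31853851155597, 'cx': 254.19046033080778, 'cy': 195.66275810000224, 'T': array([[ 0.9773,  0.1236, -0.1723,  0.3474],
       [-0.212 ,  0.565 , -0.7974, -0.825 ],
       [-0.0012,  0.8158,  0.5784,  0.6579],
       [ 0.    ,  0.    ,  0.    ,  1.    ]])}
{'time_s': 0.1, 'q': array([-86.1873,  21.8372,  74.3783,   0.0005,  83.8593, -12.3358]), 'qvel': array([-0.029 , -0.1234, -0.1149,  0.0665,  0.0593,  0.0072]), 'joint_efforts': array([  0.0018, -44.9222, -23.1658,  -0.0003,   0.0036,  -0.    ]), 'position': array([ 0.153 , -0.5281,  0.2558]), 'tool_rot': array([[-0.0001,  0.2781, -0.9605],
       [ 0.0013, -0.9605, -0.2781],
       [-1.    , -0.0013, -0.0003]]), 'ft_force': array([0.108 , 0.1514, 0.3572]), 'wrist_torque': array([ 0.0251, -0.0556, -0.0187]), 'grip_width': 0.08538006723489064}
```

View pics/t0.png

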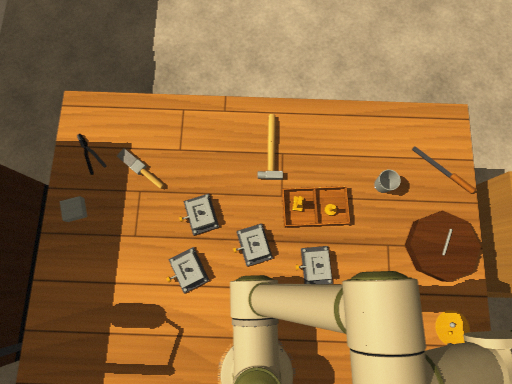

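View pics/s0.png

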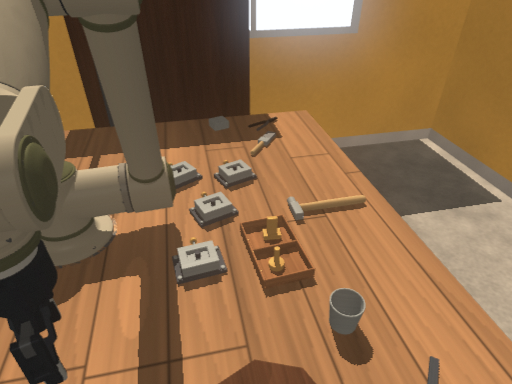

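The top view shows four similar fixtures at about (202,214), (254,245), (187,269) and (316,265). The tray is at (318,207), with the oblong die in its left bay (298,204) and the round die in its right bay (331,210). I'll compute the distances and enlarge.

```bash
python3 - <<'E'
from h import *
for p in [(202,214),(254,245),(187,269),(316,265)]:
    q=ray('t0',*p,.04); print(p,q,np.hypot(*q[:2]))
crop('t0','c1',170,175,370,295,4)
b=cv2.imread('pics/s0.png')
crop('s0','c2',170,140,330,300,3.7)
E
```

```text
(202, 214) [0.4949 0.1976 0.04  ] 0.532859068621682
(254, 245) [0.3986 0.0211 0.04  ] 0.3991457191171965
(187, 269) [0.3142 0.2336 0.04  ] 0.39153364591059925
(316, 265) [ 0.3416 -0.1812  0.04  ] 0.3866535773445205
```

View pics/c1.png

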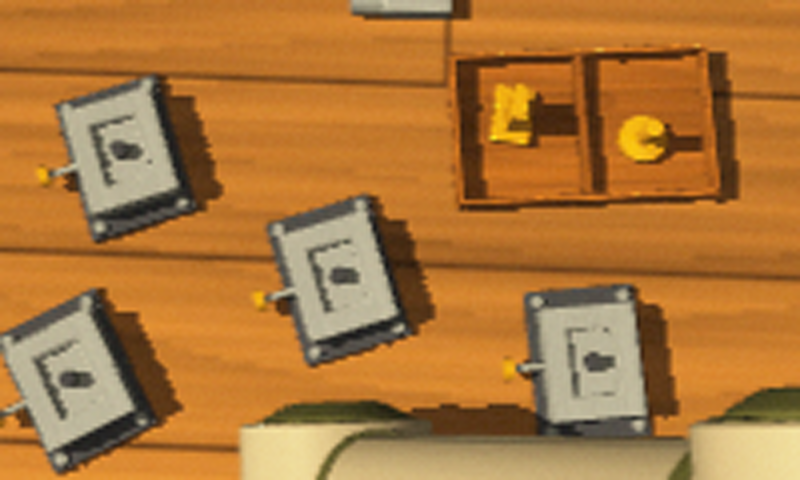

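View pics/c2.png

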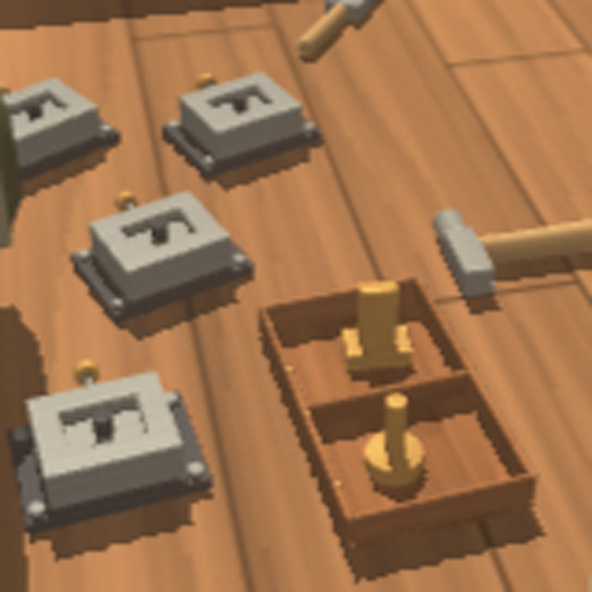

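The four fixtures look identical. The one that fits is at top pixel (202,214), 0.53 m from the base against at most 0.40 m for the others. The oblong die (wide flat tang) is at (298,204) and the round one at (331,210). Next I fit poses with wireframes in both views.

```bash
cat > fit.py <<'E'
from h import *
from scipy.optimize import minimize
from scipy.ndimage import map_coordinates
def rect(a,b,z): return [((sx*a/2,sy*b/2,z),(tx*a/2,ty*b/2,z)) for (sx,sy),(tx,ty) in [((1,1),(-1,1)),((-1,1),(-1,-1)),((-1,-1),(1,-1)),((1,-1),(1,1))]]
def posts(a,b,z0,z1,): return [((sx*a/2,sy*b/2,z0),(sx*a/2,sy*b/2,z1)) for sx in(1,-1) for sy in(1,-1)]
NEST=rect(.09,.075,.04)+rect(.052,.036,.04)+rect(.124,.092,.01)+posts(.09,.075,.01,.04)
DIE=rect(.028,.012,.065)+rect(.048,.032,.014)+rect(.048,.032,0)+posts(.028,.012,.014,.065)
TRAY=rect(.13,.22,.03)+rect(.13,.22,0)+rect(.12,.21,.03)
def samp(E,n=25):
    t=np.linspace(.04,.96,n)[:,None]
    return [np.array(a)*(1-t)+np.array(b)*t for a,b in E]
def proj(fn,P):
    c=np.load('pics/%s.npz'%fn); T=c['T']; q=(P-T[:3,3])@T[:3,:3]
    return np.stack([c['cx']-c['fx']*q[:,0]/q[:,2], c['cy']+c['fy']*q[:,1]/q[:,2]],1)
def world(P,x,z0):
    c,s=np.cos(x[2]),np.sin(x[2]); return P@np.array([[c,s,0],[-s,c,0],[0,0,1]])+[x[0],x[1],z0]
def score(x,S,z0,fns,G):
    tot=0
    for fn in fns:
        gx,gy=G[fn]
        for P in S:
            p=proj(fn,world(P,x,z0)); d=p[-1]-p[0]; L=np.hypot(*d); n=np.array([-d[1],d[0]])/(L+1e-9)
            g=map_coordinates(gx,[p[:,1],p[:,0]],order=1)*n[0]+map_coordinates(gy,[p[:,1],p[:,0]],order=1)*n[1]
            tot+=min(abs(g.mean()),60)*L
    return -tot
def fit(E,x0,z0,fns,span=(.012,.012,.15)):
    S=samp(E)
    best=None
    for sig in (1.5,.7):
        G={}
        for fn in fns:
            im=cv2.GaussianBlur(cv2.imread('pics/%s.png'%fn).astype(np.float32).mean(2),(0,0),sig)
            G[fn]=(cv2.Sobel(im,-1,1,0)/8,cv2.Sobel(im,-1,0,1)/8)
        if best is None:
            rng=np.random.default_rng(0); C=np.array(x0)+rng.uniform(-1,1,(300,3))*span
            C=sorted(C,key=lambda x:score(x,S,z0,fns,G))[:6]
        else: C=[best]
        R=[minimize(score,x,(S,z0,fns,G),method='Nelder-Mead',options=dict(initial_simplex=np.array([x]+[x+d for d in np.diag([.003,.003,.04])]),xatol=1e-5,fatol=1e-3)) for x in C]
        best=min(R,key=lambda r:r.fun).x
    return best
def draw(fn,E,x,z0,im,col=(255,0,255),s=4):
    for P in samp(E):
        p=proj(fn,world(P,x,z0)); a,b=[tuple(int(v) for v in ((q+.5)*s-.5)) for q in (p[0],p[-1])]; cv2.line(im,a,b,col,1)
E
cat > f1.py <<'E'
from fit import *
t=ray('t0',318,207,.03)
jobs=dict(nest=(NEST,[.4949,.1976,.27],0),tray=(TRAY,[t[0],t[1],.04],0),die=(DIE,[*ray('t0',298,204,.04)[:2],.05],.005))
big={f:cv2.resize(cv2.imread('pics/%s.png'%f),None,fx=4,fy=4,interpolation=cv2.INTER_CUBIC) for f in('t0','s0')}
for k,(E,x0,z0) in jobs.items():
    print(k,np.array(x0))
    for f in (['t0'],['s0'],['t0','s0']): x=fit(E,x0,z0,f,(.015,.015,.2)); print(' ',f,x[:2],np.degrees(x[2]))
    for f in big: draw(f,E,x,z0,big[f])
a=big['t0'][175*4:245*4,175*4:360*4]; b=big['s0'][150*4:290*4,190*4:330*4]
a=cv2.resize(a,None,fx=1,fy=1)
cv2.imwrite('pics/o1.png',a); cv2.imwrite('pics/o2.png',b)
E
time python3 f1.py
```

```text
nest [0.4949 0.1976 0.27  ]
  ['t0'] [0.5011 0.2059] 19.00465120124043
  ['s0'] [0.511 0.172] 16.05881925537661
  ['t0', 's0'] [0.5015 0.2068] 19.028841284227656
tray [ 0.5345 -0.1899  0.04  ]
  ['t0'] [ 0.5364 -0.203 ] 4.525298231884866
  ['s0'] [ 0.5374 -0.1837] 4.459050904915656
  ['t0', 's0'] [ 0.5351 -0.1849] 4.344413309065204
die [ 0.5403 -0.1212  0.05  ]
  ['t0'] [ 0.5492 -0.1225] -4.616575004724767
  ['s0'] [ 0.5454 -0.1353] -10.224630568589372
  ['t0', 's0'] [ 0.5484 -0.1221] -5.55035256877073
real	4m55.868s
user	4m40.922s
sys	0m11.847s
```

```bash
python3 - <<'E'
import cv2,numpy as np
a=cv2.imread('pics/o1.png');b=cv2.imread('pics/o2.png')
# s0 crop origin (190,150)x4 ; nest ~ (235,172), die (272,230)
c=b[20:180,60:290]; d=b[230:430,230:460]
c=cv2.resize(c,(370,257)); d=cv2.resize(d,(370,257))[:257]
cv2.imwrite('pics/o3.png',np.vstack([a,np.hstack([c,d])]))
E
```

```text
(no output)
```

View pics/o3.png

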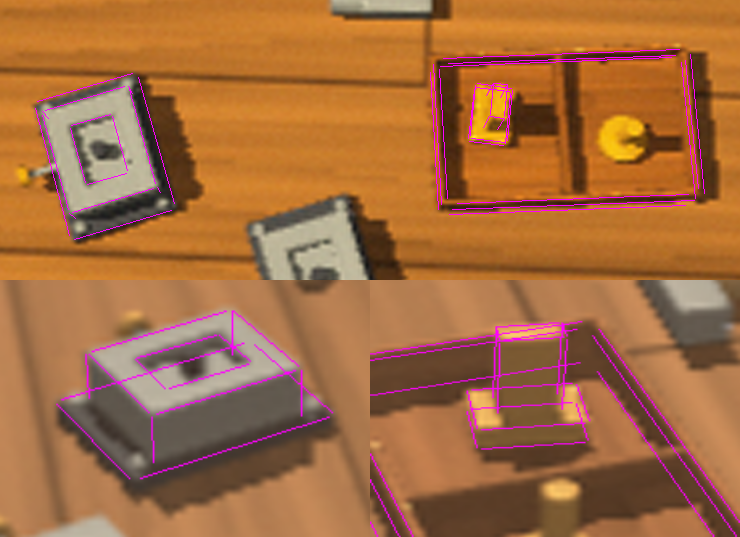

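The fits are usable. In the overlay the nest and die outlines agree with the image to about 2 mm: the die is at (0.548,-0.122) with yaw -5.5°, the nest at about (0.501,0.207) with yaw 19°. Next move: to above the die.

```bash
cat >> h.py <<'E'
from scipy.spatial.transform import Rotation as Ro
def delta(p,a,n=1):
    """units to TCP p, tool down, tool y at angle a deg"""
    s=sensors.observe(); R=np.array(s['tool_rot']); a=np.radians(a)
    y=np.array([np.cos(a),np.sin(a),0]); x=np.array([0,0,-1.]); T=np.stack([x,y,np.cross(x,y)],1)
    d=R.T@(np.array(p)-s['position'])/.025; r=Ro.from_matrix(R.T@T).as_rotvec(degrees=True)/6
    print('t',s['time_s'],'units',np.round(np.r_[d,r],3),'f',s['ft_force'],'pos',s['position'],'w',s['grip_width'])
E
python3 -c "
from h import *
delta([.5484,-.1221,.15],-95.5)"
```

```text
t 0.1 units [  4.251 -11.193 -19.709   3.608  -0.      0.013] f [0.108  0.1514 0.3572] pos [ 0.153  -0.5281  0.2558] w 0.08538006723489064
```

>>> arm_command(
  plan=[
    [[0, -0.5, -0.9, 0.2, 0, 0], [0.2, -1.4, -2.4, 0.6, 0, 0], [0.5, -2.4, -4.2, 1.0, 0, 0], [1.0, -3.4, -6.0, 1.4, 0, 0], [1.5, -4.4, -7.8, 1.8, 0, 0], [2.0, -5.4, -9.6, 2.2, 0, 0], [2.5, -6.4, -11.4, 2.6, 0, 0], [3.0, -7.4, -13.2, 3.0, 0, 0], [3.0, -8.4, -15, 3.4, 0, 0], [3.0, -9.4, -16.6, 3.608, 0, 0]],
  ],
  jaw=0.4,
  newtons=80,
)

```text
time_s: 1.1
position: [0.477, -0.1965, 0.1808]
tool_rot: [[-0.001, -0.098, -0.995], [0.001, -0.995, 0.098], [-1.0, -0.001, 0.001]]
ft_force: [0.7, -1.7, 0.5]
grip_width: 0.0513
```

```bash
python3 -c "
from h import *
delta([.5484,-.1221,.13],-95.5)"
```

```text
t 1.1 units [ 2.033 -3.239 -2.556 -0.016  0.011  0.006] f [ 0.6993 -1.7235  0.4674] pos [ 0.477  -0.1965  0.1808] w 0.05134002107479551
```

>>> arm_command(
  plan=[
    [[0.3, -0.7, -0.5, 0, 0, 0], [0.7, -1.4, -1.1, 0, 0, 0], [1.2, -2.1, -1.7, 0, 0, 0], [1.7, -2.6, -2.1, 0, 0, 0], [2.04, -2.82, -2.22, 0, 0, 0], [2.04, -2.82, -2.22, 0, 0, 0], [2.04, -2.82, -2.22, 0, 0, 0]],
  ],
)

```text
time_s: 1.8
position: [0.5376, -0.134, 0.1307]
tool_rot: [[-0.0, -0.096, -0.995], [-0.0, -0.995, 0.096], [-1.0, 0.0, 0.0]]
ft_force: [0.6, -1.1, -0.0]
grip_width: 0.0514
```

```bash
python3 - <<'E'
from h import *
delta([.5484,-.1221,.065],-95.5)
snap('side','s1');snap('top','t1')
crop('s1','s1c',220,150,330,260,5)
crop('t1','t1c',260,150,360,250,5)
a=cv2.imread('pics/s1c.png');b=cv2.imread('pics/t1c.png')
cv2.imwrite('pics/v1.png',np.hstack([cv2.resize(a,(400,400)),cv2.resize(b,(400,400))]))
E
```

```text
t 1.8 units [ 2.627 -0.515 -0.383 -0.005  0.003 -0.001] f [ 0.5733 -1.1472 -0.0083] pos [ 0.5376 -0.134   0.1307] w 0.051446525558968045
side {'fx': 350.31853851155597, 'fy': 350.31853851155597, 'cx': 254.19046033080778, 'cy': 195.66275810000224, 'T': array([[ 0.9773,  0.1236, -0.1723,  0.3474],
       [-0.212 ,  0.565 , -0.7974, -0.825 ],
       [-0.0012,  0.8158,  0.5784,  0.6579],
       [ 0.    ,  0.    ,  0.    ,  1.    ]])}
top {'fx': 357.20970158209036, 'fy': 357.20970158209036, 'cx': 255.22710059917495, 'cy': 196.4503328876103, 'T': array([[ 0.0354,  0.9752, -0.2183,  0.2988],
       [-0.9994,  0.0352, -0.0048,  0.017 ],
       [ 0.003 ,  0.2183,  0.9759,  1.2124],
       [ 0.    ,  0.    ,  0.    ,  1.    ]])}
```

View pics/v1.png

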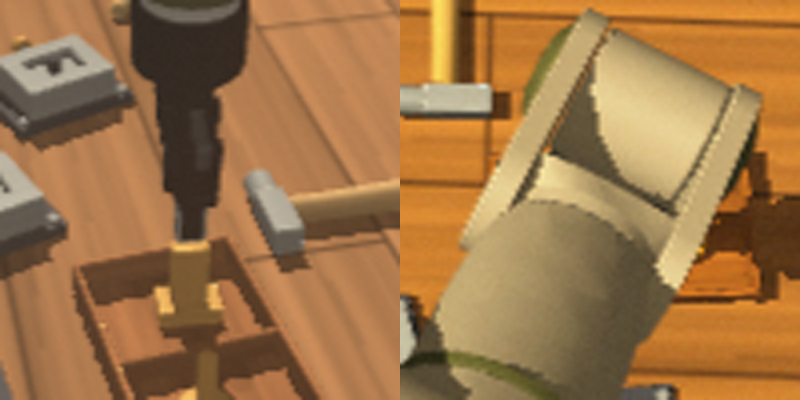

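```bash
python3 - <<'E'
from h import *
p=np.array([.5376,-.134,.1057]); y=np.array([-.096,-.995,0])
for k in(-.026,0,.026): print(pix('s1',p+k*y))
print('tang top',[pix('s1',[.5484+d*.995,-.1221-d*.096,.07]) for d in(-.014,0,.014)])
print('tcp upper',pix('s1',p+[0,0,.1]))
crop('s1','s1d',255,190,295,245,12)
E
```

```text
[268.1979 203.8343]
[269.7059 209.8144]
[271.2858 216.08  ]
tang top [array([267.0112, 217.6123]), array([272.1994, 217.2208]), array([277.3728, 216.8303])]
tcp upper [270.7185 176.9765]
```

View pics/s1d.png

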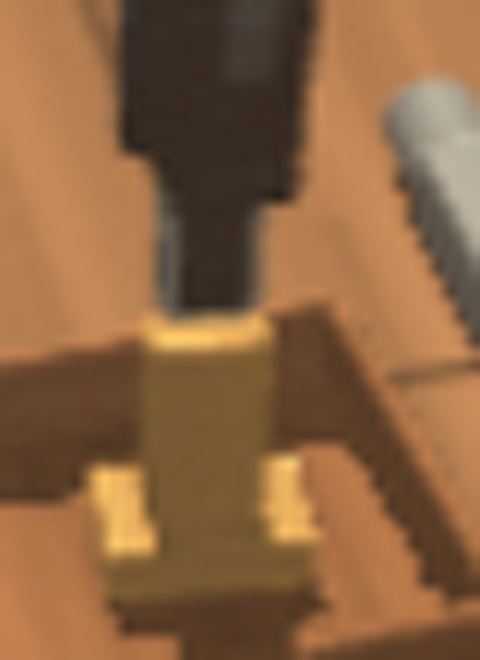

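>>> arm_command(
  plan=[
    [[0, -0.3, -0.2, 0, 0, 0], [0, -0.515, -0.33, 0, 0, 0], [0.5, -0.515, -0.33, 0, 0, 0], [1.0, -0.515, -0.33, 0, 0, 0], [1.5, -0.515, -0.33, 0, 0, 0], [2.0, -0.515, -0.33, 0, 0, 0], [2.4, -0.515, -0.33, 0, 0, 0], [2.7, -0.515, -0.33, 0, 0, 0], [2.7, -0.515, -0.33, 0, 0, 0], [2.7, -0.515, -0.33, 0, 0, 0]],
  ],
)

```text
time_s: 2.9
position: [0.5476, -0.1215, 0.0632]
tool_rot: [[0.0, -0.096, -0.995], [-0.0, -0.995, 0.096], [-1.0, 0.0, -0.0]]
ft_force: [0.6, -0.3, 0.3]
grip_width: 0.0507
```

>>> arm_command(
  plan=[
    [[0, 0, 0, 0, 0, 0], [0, 0, 0, 0, 0, 0], [0, 0, 0, 0, 0, 0], [0, 0, 0, 0, 0, 0], [0, 0, 0, 0, 0, 0], [0, 0, 0, 0, 0, 0], [0, 0, 0, 0, 0, 0], [0, 0, 0, 0, 0, 0]],
  ],
  jaw=1,
  newtons=80,
)

```text
time_s: 3.7
position: [0.5476, -0.1215, 0.0634]
tool_rot: [[0.001, -0.096, -0.995], [-0.0, -0.995, 0.096], [-1.0, 0.0, -0.001]]
ft_force: [0.3, 0.4, 5.9]
grip_width: 0.011
```

>>> arm_command(
  plan=[
    [[-0.2, 0, 0, 0, 0, 0], [-0.6, 0, 0, 0, 0, 0], [-1.1, 0, 0, 0, 0, 0], [-1.7, 0, 0, 0, 0, 0], [-2.4, 0, 0, 0, 0, 0], [-3.1, 0, 0, 0, 0, 0], [-3.6, 0, 0, 0, 0, 0], [-4, 0, 0, 0, 0, 0], [-4, 0, 0, 0, 0, 0], [-4, 0, 0, 0, 0, 0]],
  ],
)

```text
time_s: 4.7
position: [0.5472, -0.1213, 0.1629]
tool_rot: [[-0.0, -0.096, -0.995], [0.0, -0.995, 0.096], [-1.0, -0.0, 0.0]]
ft_force: [-0.2, 0.1, -4.0]
grip_width: 0.0106
```

```bash
python3 - <<'E'
from h import *
delta([.5015,.2068,.165],-71)
snap('side','s2')
a=cv2.imread('pics/s2.png')[150:240,240:310]; b=cv2.imread('pics/s0.png')[150:195,205:265]
n=cv2.resize(b,None,fx=7,fy=7,interpolation=cv2.INTER_CUBIC); m=cv2.resize(a,None,fx=5,fy=5,interpolation=cv2.INTER_CUBIC)
o=np.zeros((450,780,3),np.uint8); o[:450,:350]=m; o[:315,355:775]=n
cv2.imwrite('pics/v2.png',o)
E
```

```text
t 4.7 units [ -0.081 -12.888   3.078  -4.083   0.003   0.002] f [-0.1642  0.0581 -3.973 ] pos [ 0.5472 -0.1213  0.1629] w 0.010642612103938348
side {'fx': 350.31853851155597, 'fy': 350.31853851155597, 'cx': 254.19046033080778, 'cy': 195.66275810000224, 'T': array([[ 0.9773,  0.1236, -0.1723,  0.3474],
       [-0.212 ,  0.565 , -0.7974, -0.825 ],
       [-0.0012,  0.8158,  0.5784,  0.6579],
       [ 0.    ,  0.    ,  0.    ,  1.    ]])}
```

View pics/v2.png

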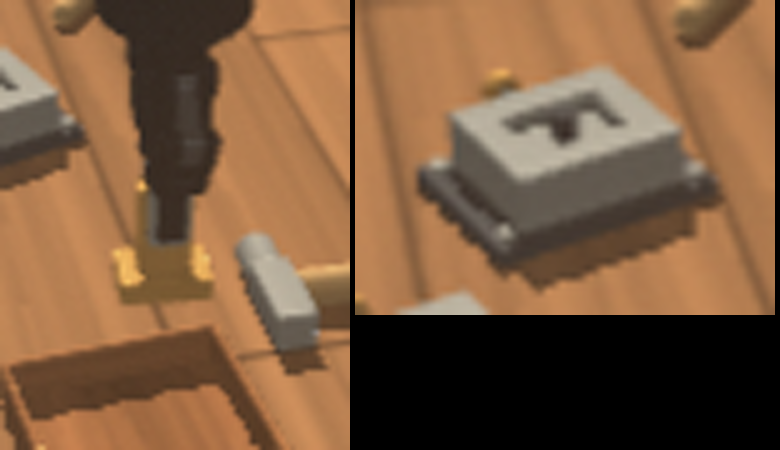

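The die is held, hanging upright and about 1 mm short of the fingers' middle along x. I triangulate the nest from its corners in the right panel (block top at about (452,117), (607,67), (682,127), (520,182)) and compare with the fit.

```bash
python3 - <<'E'
from fit import *
C=np.array([(452,117),(607,67),(682,127),(520,182)],float)
P=np.array([ray('s0',205+(x-355+.5)/7-.5,150+(y+.5)/7-.5,.04) for x,y in C])
print(P,P.mean(0)); print('sides',[np.linalg.norm(P[i]-P[i-1]) for i in range(4)])
e=P[2]-P[3]+P[1]-P[0]; print('yaw',np.degrees(np.arctan2(e[1],e[0])))
import fit
# gray-mask fit: light top face of target in top view
im=cv2.imread('pics/t0.png'); hsv=cv2.cvtColor(im,cv2.COLOR_BGR2HSV)
m=((hsv[...,1]<60)&(hsv[...,2]>130)).astype(np.uint8); m[:190]=0;m[240:]=0;m[:,:180]=0;m[:,225:]=0
cn=max(cv2.findContours(m,cv2.RETR_EXTERNAL,cv2.CHAIN_APPROX_NONE)[0],key=cv2.contourArea)
r=cv2.minAreaRect(cn);print(r); B=np.array([ray('t0',*b,.04) for b in cv2.boxPoints(r)]);print(B,B.mean(0),ray('t0',*r[0],.04))
# overlay of candidates, top and side
def panel(f,x0,y0,x1,y1,x,s=9):
    b=cv2.resize(cv2.imread('pics/%s.png'%f),None,fx=s,fy=s,interpolation=cv2.INTER_CUBIC); 
    draw(f,rect(.09,.075,.04)+rect(.052,.036,.04)+rect(.124,.092,.01),x,0,b,s=s); return b[y0*s:y1*s,x0*s:x1*s]
x=[.5015,.2068,np.radians(19)]
a=panel('t0',180,190,224,240,x); b=panel('s0',212,155,256,190,x); 
o=np.zeros((450,800,3),np.uint8); o[:,:396]=a; o[:315,402:798]=b; cv2.imwrite('pics/v3.png',o)
E
```

```text
[[0.4479 0.2249 0.04  ]
 [0.5318 0.2578 0.04  ]
 [0.5569 0.1912 0.04  ]
 [0.4715 0.1579 0.04  ]] [0.502  0.2079 0.04  ]
sides [np.float64(0.07105715970586476), np.float64(0.09011365489422299), np.float64(0.0712204066056145), np.float64(0.0917059776720045)]
yaw 21.340347676681557
((197.11009216308594, 211.8669891357422), (27.776962280273438, 28.639005661010742), 73.3007583618164)
[[0.5305 0.2758 0.04  ]
 [0.562  0.1859 0.04  ]
 [0.4728 0.1536 0.04  ]
 [0.4422 0.2422 0.04  ]] [0.5019 0.2144 0.04  ] [0.5015 0.2144 0.04  ]
```

View pics/v3.png

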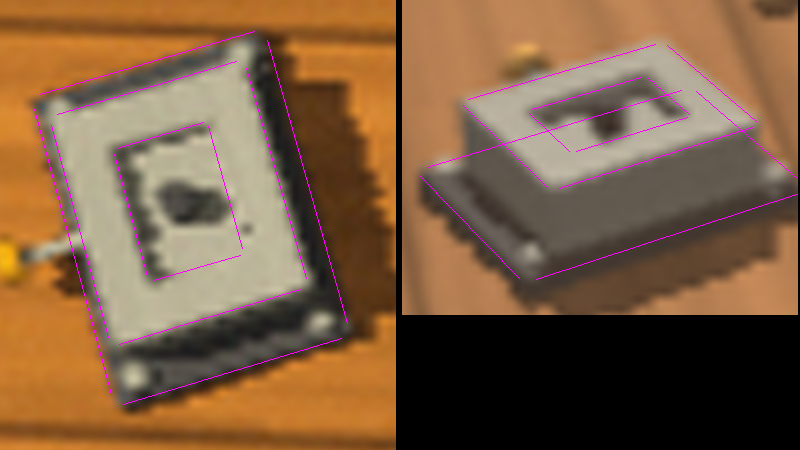

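>>> arm_command(
  plan=[
    [[0, -0.4, 0.1, -0.1, 0, 0], [0, -1.4, 0.3, -0.5, 0, 0], [0, -3.0, 0.7, -1.0, 0, 0], [0, -4.6, 1.1, -1.5, 0, 0], [0, -6.2, 1.5, -2.0, 0, 0], [0, -7.8, 1.9, -2.5, 0, 0], [0, -9.4, 2.3, -3.0, 0, 0], [0, -11.0, 2.7, -3.5, 0, 0], [0, -12.2, 2.95, -3.9, 0, 0], [0, -12.888, 3.078, -4.083, 0, 0]],
  ],
)

```text
time_s: 5.75
position: [0.5003, 0.2095, 0.1626]
tool_rot: [[-0.001, 0.33, -0.944], [0.0, -0.944, -0.33], [-1.0, -0.001, 0.001]]
ft_force: [0.4, -1.3, -3.2]
grip_width: 0.011
```

>>> arm_command(
  plan=[
    [[0, 0, 0, 0, 0, 0], [0, 0, 0, 0, 0, 0], [0, 0, 0, 0, 0, 0]],
  ],
)

```text
time_s: 6.05
position: [0.5016, 0.2061, 0.1628]
tool_rot: [[-0.001, 0.325, -0.946], [-0.0, -0.946, -0.325], [-1.0, 0.0, 0.001]]
ft_force: [0.1, -0.4, -4.1]
grip_width: 0.011
```

```bash
python3 -c "
from h import *
delta([.5015,.207,.125],-71)"
```

```text
t 6.05 units [ 1.513 -0.037 -0.009 -0.009  0.007 -0.001] f [ 0.0585 -0.4413 -4.0615] pos [0.5016 0.2061 0.1628] w 0.011027839472941498
```

>>> arm_command(
  plan=[
    [[0.5, -0.037, 0, 0, 0, 0], [1.0, -0.037, 0, 0, 0, 0], [1.5, -0.037, 0, 0, 0, 0], [1.9, -0.037, 0, 0, 0, 0], [2.15, -0.037, 0, 0, 0, 0], [2.15, -0.037, 0, 0, 0, 0], [2.15, -0.037, 0, 0, 0, 0]],
  ],
)

```text
time_s: 6.75
position: [0.5017, 0.2074, 0.1096]
tool_rot: [[0.0, 0.325, -0.946], [0.0, -0.946, -0.325], [-1.0, 0.0, -0.0]]
ft_force: [0.5, -0.3, -4.0]
grip_width: 0.0108
```

```bash
python3 - <<'E'
from fit import *
delta([.5015,.207,.109],-71)
snap('side','s3'); snap('top','t3')
f='s3';s=10;x=[.5015,.2068,np.radians(19)];p=sensors.observe()['position']
b=cv2.resize(cv2.imread('pics/s3.png'),None,fx=s,fy=s,interpolation=cv2.INTER_CUBIC)
draw(f,rect(.09,.075,.04),x,0,b,s=s)
draw(f,rect(.048,.032,0)+rect(.048,.032,.014)+posts(.028,.012,.014,.065),[p[0],p[1],x[2]],p[2]-.0584,b,(0,255,0),s=s)
o=np.zeros((500,790,3),np.uint8); o[:,:460]=b[1400:1900,2110:2570]
o[:350,465:775]=cv2.resize(cv2.imread('pics/t3.png')[185:255,165:227],None,fx=5,fy=5)
cv2.imwrite('pics/v4.png',o)
E
```

```text
t 6.75 units [ 0.026  0.014  0.012 -0.004 -0.005 -0.001] f [ 0.5125 -0.3395 -4.0152] pos [0.5017 0.2074 0.1096] w 0.010842985728170594
side {'fx': 350.31853851155597, 'fy': 350.31853851155597, 'cx': 254.19046033080778, 'cy': 195.66275810000224, 'T': array([[ 0.9773,  0.1236, -0.1723,  0.3474],
       [-0.212 ,  0.565 , -0.7974, -0.825 ],
       [-0.0012,  0.8158,  0.5784,  0.6579],
       [ 0.    ,  0.    ,  0.    ,  1.    ]])}
top {'fx': 357.20970158209036, 'fy': 357.20970158209036, 'cx': 255.22710059917495, 'cy': 196.4503328876103, 'T': array([[ 0.0354,  0.9752, -0.2183,  0.2988],
       [-0.9994,  0.0352, -0.0048,  0.017 ],
       [ 0.003 ,  0.2183,  0.9759,  1.2124],
       [ 0.    ,  0.    ,  0.    ,  1.    ]])}
```

View pics/v4.png

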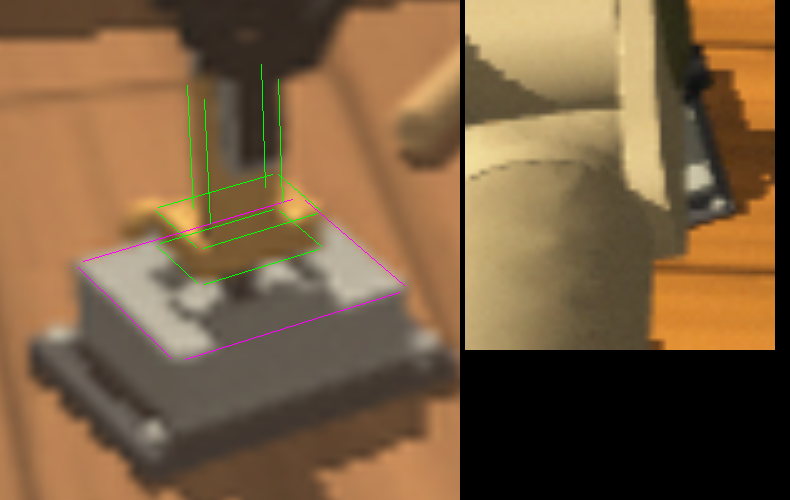

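```bash
cat > f2.py <<'E'
from fit import *
def grads(fn,sig=.8):
    im=cv2.GaussianBlur(cv2.imread('pics/%s.png'%fn).astype(np.float32).mean(2),(0,0),sig); return {fn:(cv2.Sobel(im,-1,1,0)/8,cv2.Sobel(im,-1,0,1)/8)}
def vis(E,fn,x,drop): return [e for i,e in enumerate(E) if i not in drop]
def go(name,E,fn,x0,z0,r=.006):
    G=grads(fn); S=samp(E,15); ys=np.arange(-r,r+1e-9,.0005)
    A=np.array([[score([x0[0]+dx,x0[1]+dy,x0[2]],S,z0,[fn],G) for dy in ys] for dx in ys])
    i,j=np.unravel_index(A.argmin(),A.shape)
    print(name,fn,'d mm',1e3*ys[i],1e3*ys[j],'score',A.min(),'at0',A[len(ys)//2,len(ys)//2],' yprofile',(-A[i,::3]).round(0))
yw=np.radians(19)
T=rect(.09,.075,.04); PL=rect(.124,.092,.01); PO=posts(.09,.075,.01,.04); PK=rect(.052,.036,.04)
# rect order: +y, -x, -y, +x ; posts (++),(+-),(-+),(--)
nx=[.5015,.2068,yw]
for f in('s0',): 
    go('top face',T,f,nx,0); go('plate+posts',[PL[1],PL[2],PO[1],PO[2],PO[3]],f,nx,0); go('all',T+PK+[PL[1],PL[2],PO[1],PO[2],PO[3]],f,nx,0)
go('topcam',T+PK+PL[1:],'t0',nx,0)
F0=rect(.048,.032,0);F1=rect(.048,.032,.014); V=posts(.048,.032,0,.014); TG=posts(.028,.012,.014,.065)
def die(fn,p,yaw,rel=.0584):
    go('die foot',[F0[1],F0[2],F1[2],F1[3],F1[1],V[1],V[3]],fn,[p[0],p[1],yaw],p[2]-rel)
die('s3',[.5017,.2074,.1096],yw); die('s2',[.5472,-.1213,.1629],np.radians(-5.5))
E
time timeout 300 python3 f2.py
```

```text
top face s0 d mm 0.5000000000000057 2.5000000000000075 score -1415.9178522728662 at0 -1352.6983415579448  yprofile [ 796.  967. 1122. 1251. 1350. 1404. 1416. 1372. 1287.]
plate+posts s0 d mm -0.4999999999999952 6.000000000000011 score -515.7069830908276 at0 -266.64060963252024  yprofile [312. 236. 156. 191. 262. 334. 403. 466. 516.]
all s0 d mm 5.204170427930421e-15 4.000000000000009 score -2543.4624439757536 at0 -2262.3214270645894  yprofile [1299. 1527. 1756. 2022. 2262. 2431. 2528. 2537. 2470.]
topcam t0 d mm -0.4999999999999952 -0.4999999999999952 score -3942.64298911007 at0 -3930.9841245073562  yprofile [2840. 3173. 3416. 3830. 3934. 3770. 3569. 3307. 3093.]
die foot s3 d mm -1.9999999999999967 1.000000000000006 score -432.5466801674704 at0 -413.7311233872873  yprofile [244. 306. 360. 399. 424. 432. 426. 409. 382.]
die foot s2 d mm -0.4999999999999952 1.5000000000000064 score -647.4814874285263 at0 -629.9184128164771  yprofile [313. 407. 500. 586. 634. 647. 627. 557. 458.]
real	0m46.537s
user	0m44.880s
sys	0m1.937s
```

Measured in the same camera, the die and nest agree to about 1 mm in y, and the die sits about 1 mm short in x. I shift +1 mm in x and go down gently, watching the force.

>>> arm_command(
  plan=[
    [[0, 0, -0.04, 0, 0, 0], [0.08, 0, -0.04, 0, 0, 0], [0.14, 0, -0.04, 0, 0, 0], [0.2, 0, -0.04, 0, 0, 0], [0.25, 0, -0.04, 0, 0, 0], [0.3, 0, -0.04, 0, 0, 0], [0.35, 0, -0.04, 0, 0, 0], [0.38, 0, -0.04, 0, 0, 0], [0.38, 0, -0.04, 0, 0, 0]],
  ],
)

```text
time_s: 7.75
position: [0.5024, 0.2079, 0.1]
tool_rot: [[0.0, 0.326, -0.946], [0.0, -0.946, -0.326], [-1.0, -0.0, -0.0]]
ft_force: [-1.5, 0.7, 5.2]
grip_width: 0.0108
```

>>> arm_command(
  plan=[
    [[0.04, 0, 0, 0, 0, 0], [0.08, 0, 0, 0, 0, 0], [0.12, 0, 0, 0, 0, 0], [0.16, 0, 0, 0, 0, 0], [0.16, 0, 0, 0, 0, 0]],
  ],
)

```text
time_s: 8.25
position: [0.5025, 0.2079, 0.0959]
tool_rot: [[0.0, 0.325, -0.946], [0.0, -0.946, -0.325], [-1.0, 0.0, -0.0]]
ft_force: [-1.5, -0.6, 7.0]
grip_width: 0.011
```

The force matches the pin alone (about 10 N up less 4 N weight), with the underside 2.5 mm below the block's top, so the foot is in the pocket. I continue to the floor.

>>> arm_command(
  plan=[
    [[0.04, 0, 0, 0, 0, 0], [0.08, 0, 0, 0, 0, 0], [0.12, 0, 0, 0, 0, 0], [0.16, 0, 0, 0, 0, 0], [0.18, 0, 0, 0, 0, 0], [0.18, 0, 0, 0, 0, 0]],
  ],
  newtons=100,
)

```text
time_s: 8.85
position: [0.5025, 0.2079, 0.0916]
tool_rot: [[0.001, 0.326, -0.946], [0.0, -0.946, -0.326], [-1.0, 0.0, -0.001]]
ft_force: [-3.2, -0.5, 8.3]
grip_width: 0.0101
```

>>> arm_command(
  plan=[
    [[0.03, 0, 0, 0, 0, 0], [0.06, 0, 0, 0, 0, 0], [0.06, 0, 0, 0, 0, 0]],
  ],
)

```text
time_s: 9.15
position: [0.5025, 0.2079, 0.0905]
tool_rot: [[0.001, 0.326, -0.946], [0.0, -0.946, -0.326], [-1.0, 0.0, -0.001]]
ft_force: [-4.1, -0.3, 12.4]
grip_width: 0.0105
```

>>> arm_command(
  plan=[
    [[0, 0, 0.02, 0, 0, 0], [0.02, 0, 0.04, 0, 0, 0], [0.04, 0, 0.04, 0, 0, 0], [0.04, 0, 0.04, 0, 0, 0]],
  ],
)

```text
time_s: 9.55
position: [0.5023, 0.2078, 0.0905]
tool_rot: [[0.003, 0.325, -0.946], [0.001, -0.946, -0.325], [-1.0, 0.0, -0.004]]
ft_force: [-3.3, -0.0, 17.2]
grip_width: 0.0105
```

The height stayed at 0.0905 m (underside about 0.032 m, the floor) while the force rose, so this is solid contact. I push a bit more for margin.

>>> arm_command(
  plan=[
    [[0.04, 0, 0, 0, 0, 0], [0.08, 0, 0, 0, 0, 0], [0.08, 0, 0, 0, 0, 0], [0.08, 0, 0, 0, 0, 0], [0.08, 0, 0, 0, 0, 0]],
  ],
)

```text
time_s: 10.05
position: [0.5024, 0.2078, 0.0904]
tool_rot: [[0.005, 0.326, -0.945], [0.001, -0.945, -0.326], [-1.0, 0.001, -0.005]]
ft_force: [-8.5, -2.1, 35.1]
grip_width: 0.011
```

```bash
python3 - <<'E'
from h import *
snap('side','s4'); s=sensors.observe(); print(s['time_s'],s['position'],s['ft_force'],s['wrist_torque'],s['grip_width'])
crop('s4','v5',205,130,265,195,9)
E
```

```text
side {'fx': 350.31853851155597, 'fy': 350.31853851155597, 'cx': 254.19046033080778, 'cy': 195.66275810000224, 'T': array([[ 0.9773,  0.1236, -0.1723,  0.3474],
       [-0.212 ,  0.565 , -0.7974, -0.825 ],
       [-0.0012,  0.8158,  0.5784,  0.6579],
       [ 0.    ,  0.    ,  0.    ,  1.    ]])}
10.1 [0.5024 0.2078 0.0904] [-9.6615 -2.2591 35.7663] [-0.2288  1.8889 -0.0136] 0.010336171785527313
```

View pics/v5.png

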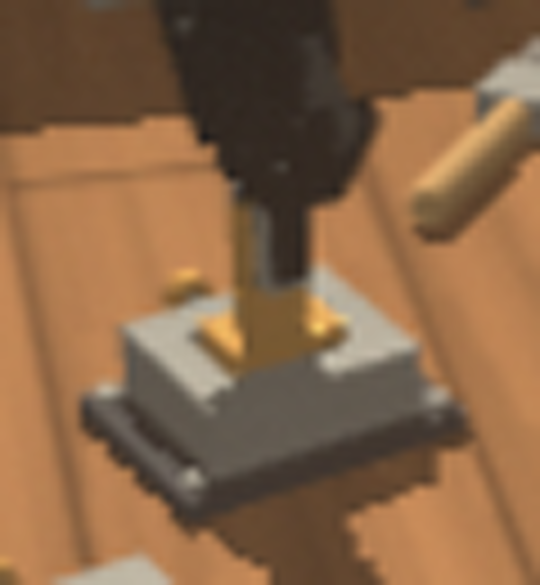

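The picture shows the foot level in the pocket, with about 6 mm of it above the block, and the fingers on the tang. I ease the push slightly and check that it holds steady.

>>> arm_command(
  plan=[
    [[-0.03, 0, 0, 0, 0, 0], [-0.03, 0, 0, 0, 0, 0], [-0.03, 0, 0, 0, 0, 0], [-0.03, 0, 0, 0, 0, 0], [-0.03, 0, 0, 0, 0, 0], [-0.03, 0, 0, 0, 0, 0]],
  ],
)

```text
time_s: 10.7
position: [0.5024, 0.2078, 0.0904]
tool_rot: [[0.004, 0.326, -0.945], [0.001, -0.946, -0.326], [-1.0, 0.001, -0.004]]
ft_force: [-6.4, -2.1, 28.9]
grip_width: 0.0105
```

```bash
python3 -c "
from h import *
workorder.close_job(); s=sensors.observe(); print(s['time_s'],s['position'],s['ft_force'],s['grip_width'])"
```

```text
the job is handed in; nothing more can be done
the job is handed in; nothing more can be done
```

The oblong die is pressed home in the pocket of the farthest fixture (0.53 m from the base; the other three are at most 0.40 m), and the arm is still holding it down. I handed the job in at about 10.7 s.

**Last checks:**
- **Height:** the tool height stayed at 0.0904–0.0905 m while the push rose from 12 to 35 N. That puts the underside at about 32 mm, the height of the pocket floor.
- **Push and grip:** I eased the push to about 29 N and it held steady there. The spring and the die's weight account for about 9 N of that. The grip was set to 100 N with 10.5 mm between the fingers.
- **Picture:** the last side view shows the foot level in the pocket, with the fingers on the tang.

**Less certain:**
- **Sideways position:** the two cameras disagreed on the fixture's position by about 3 mm in y. A sideways force of about 6 N remained, so the foot probably touches a pocket wall lightly. The pocket's clearance is about 2 mm per side.
- **Not measured:** I had no direct reading of the pin's travel, so that is inferred from height and force.
- **Other items:** I did not check the round die, hammer, cup and brush individually at the end. The arm never came near the cup or brush, and no unexpected contact force showed.

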